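# Kit the carved mounts and scrap the split one

## Task

Set the three sound pale limewood mounts in the plywood tray, each flat and centred on the blue felt of its own shape, the square and oblong ones turned to match their felts. Drop the split, red-banded mount into the scrap box by pushing through its sprung leaves and letting go inside. Leave the dark walnut look-alikes where they lie.

Things in the scene. Friction and masses are not known exactly. Their poses are not given: they have to be found in the camera images.
- round_mount: Pale limewood mount with a carved top, round, 44 mm across, with eight petals, 28 mm tall with plain vertical sides (the relief and bead add up to 7 mm on top, soft look only), about 35 to 40 g, loose on the bench. Origin: centre of its underside; z up.
- square_mount: Pale limewood mount with a carved top, square, 40 x 40 mm, with a four-leaf cross, 28 mm tall with plain vertical sides (the relief and bead add up to 7 mm on top, soft look only), about 35 to 40 g, loose on the bench. Origin: centre of its underside; z up; x and y square to its sides.
- oblong_mount: Pale limewood mount with a carved top, oblong, 60 x 30 mm, with a leaf along it, 28 mm tall with plain vertical sides (the relief and bead add up to 7 mm on top, soft look only), about 35 to 40 g, loose on the bench. Origin: centre of its underside; z up; x along its 60 mm, y along its 30 mm.
- split_mount: The reject: pale limewood oblong 60 x 30 mm, 28 mm tall, plain vertical sides, with a black zigzag crack along its top and two red painted bands across it, about 40 g, loose on the bench. Origin: centre of its underside; x along its 60 mm, y along its 30 mm, z up.
- walnut_round: Look-alike that stays where it lies: dark brown walnut round mount, 44 mm across, 28 mm tall, loose. Origin: centre of its underside.
- walnut_square: Look-alike that stays where it lies: dark brown walnut square mount, 40 x 40 mm, 28 mm tall, loose. Origin: centre of its underside. (A loose blue-grey sanding block, 62 x 36 x 24 mm, also lies among the mounts and is no part of the job. Mounts and block lie at least 85 mm apart, centre to centre.)
- felt_round: Blue felt disc, 54 mm across, under 1 mm thick: place of the round mount. Lies on the floor of a fixed plywood tray, 6 mm above the bench. Origin: its centre on that floor, z up; y along the tray's length. The tray is 120 x 290 mm, its rim 10 mm above its floor.
- felt_square: Blue felt square, 50 x 50 mm, under 1 mm thick: place of the square mount. x and y square to its sides. Lies on the floor of a fixed plywood tray, 6 mm above the bench. Origin: its centre on that floor, z up; y along the tray's length. The felts lie in a row 85 mm apart, in varying order.
- felt_oblong: Blue felt oblong, 70 x 40 mm, under 1 mm thick: place of the oblong mount. x along its 70 mm. Lies on the floor of a fixed plywood tray, 6 mm above the bench. Origin: its centre on that floor, z up; y along the tray's length. The inside of the tray's long walls is 54 mm either side of the felts' centres.
- scrap_box: Fixed green steel box, x 110, y 130, 130 mm tall, walls 6; origin under its centre. Two sprung steel leaves, 4 mm below the rim, meet in a seam along x; hinged at the y walls, they swing down, carry a mount's weight, need 2 N to start, about 8 N wide open. Push in along z, fingers closing along y, tips 48 mm below the rim, and open 15 mm or more: the fingers hold the leaves apart as it falls.

How it is judged:
By the outcome, as a careful person would: the job done as asked, in the order asked, and still so for the second after the job is handed in, with the robot touching nothing.
It also fails if it takes over 96 s, if anything falls off the work surface, if the arm or the gripper's body presses on something with over 40 N, if the wrist force passes 120 N, or if a joint passes its speed limit or range.

## Robot

A 7-joint arm with a two-finger parallel gripper is mounted at the origin on the work surface. World frame = base frame: x ahead of the robot, y to its left, z up, the work surface at z = 0. Lengths are in m, angles in rad, forces in N, time in s.
With the tool pointing down it reaches from about 0.4 to 0.85 m from the base axis. Payload 4.5 kg.
Tool frame: the origin (TCP) lies at the very end of the fingers, on their centre line; the grasp point (between the pads) lies 19 mm behind it (bot.grasp_offset is the distance from the TCP to the grasp point, in m); z points along the fingers, y is the line along which they close (so a half turn about z gives the same grasp; the last joint's range is limited). The gripper opens to 88 mm and grips with 3 to 60 N. Pads are 18 mm wide; open, the fingers measure 123 mm over their backs; the gripper's body (75 mm by 187 mm) begins 45 mm behind the grasp point.
Start: joints at [-1.14, 0.689, -0.195, 1.565, 0.157, 0.902, -0.215], TCP at [0.242, 0.576, 0.239] pointing down, gripper open.
Joint ranges: [-3.01, 3.01], [-0.46, 2.08], [-1.47, 1.51], [0.13, 2.56], [-1, 4.14], [0.04, 2.09], [-2.66, 2.66]. Speed limits (rad/s): [2.57, 2.57, 3.14, 3.14, 3.14, 3.14, 3.14].

## Interface

Orientations are given as a rotation vector (axis times angle).
In Python, from cell import bot, optics, ticket gives the robot as it stands.
- The arm moves only by the shell command python3 -m creep 'ROWS'. ROWS is JSON, a list of rows, each an object with "dp": the shift along the tool's x, y, z in mm, a list of three; "rot": the turn, a rotation vector about the tool's x, y, z in degrees, a list of three; "fingers": the closure in counts, from 0 (fully open) to 255 (shut). A call has 1 to 5 rows; each row is the pose to reach, as a shift and turn from the pose commanded when the call began, along the tool's axes at that moment; what a row does not reach only later rows make up. A row lasts 1/8 s, in which the tool goes at most 62.5 mm and 10.7 degrees, less where a joint would pass 70% of its speed; a pose out of reach is approached as far as the arm can. A call with a gripper value outside its range is refused whole. The fingers move at their own pace and stop on an object; the grip force is fixed at half the most. Time passes only in rows, so rows that repeat a pose let the fingers close. It gives the time, the measured TCP pose, the force, the opening and the grip force at its end, in the units of the state.
- bot.sense(): the state, without advancing time (a new reading comes with each control period).
- optics.get_image(name): name is "side" or "top"; returns the picture (400x640x3 uint8, red, green, blue); there is no depth.
- optics.camera_info(name): a dict with "intrinsics" (3x3 intrinsics, pixels), "distortion" ([k1, k2, p1, p2, k3] as OpenCV has them; the pictures are not rectified), "origin" and "orientation" of the camera in the world. Camera axes: x right, y down, z forward; pixel columns grow to the right and rows downward; lengths in m; the calibration is good to about 2 mm. A picture is of the moment at which its call begins. camera_info takes no time and is no camera call.
- ticket.close_job(): hands the job in; it is judged then, once.
The state is a dict: "time_s": time; "q": joint angles; "joint_velocities": joint speeds; "joint_torque": joint torques, N m; "eef_pos": TCP position; "orientation": TCP orientation; "force": force on the tool from outside, world axes, zero at the start; "ft_torque": the same for the moment, N m; "finger_gap": opening from 0.0 (shut) to 1.0 (fully open); "finger_force": force on a finger pad.
Only numpy, scipy, OpenCV 4.12 (cv2) and the standard library are available. Lean on these libraries where they do the work, as an engineer would, in place of code of your own. Each camera call takes 0.05 s, during which the arm holds its last target. There are 200 camera calls.

## Working session

There is one attempt and no reset: what is moved stays moved. The work goes in short steps, Python scripts to look and compute and a shell command to move; the robot and the scene stay as the last step left them, time stands still between calls to the robot, and variables do not carry over. Pictures are saved under pics/ and viewed, at most 14 in all, crops included, and the job is handed in when it is done.

```bash
ls; mkdir -p pics; python3 - <<'E'
from cell import bot, optics, ticket
import cv2
for n in("top","side"):
    cv2.imwrite(f"pics/{n}0.png",optics.get_image(n)[:,:,::-1]); print(optics.camera_info(n))
print(bot.sense())
E
```

```text
pics
{'intrinsics': array([[429.53669395,   0.        , 312.99887536],
       [  0.        , 429.53669395, 198.74324839],
       [  0.        ,   0.        ,   1.        ]]), 'distortion': array([-0.06947427,  0.        ,  0.        ,  0.        ,  0.        ]), 'origin': array([ 0.41183525, -0.01865699,  1.23780383]), 'orientation': array([-2.15555716,  2.16113411, -0.09153394])}
{'intrinsics': array([[438.73197205,   0.        , 314.57212178],
       [  0.        , 438.73197205, 198.92984064],
       [  0.        ,   0.        ,   1.        ]]), 'distortion': array([-0.08798425,  0.        ,  0.        ,  0.        ,  0.        ]), 'origin': array([0.86304961, 0.82163026, 0.67935672]), 'orientation': array([-0.51936671, -2.61377237,  1.34952437])}
{'time_s': 0.1, 'q': array([-1.14019866,  0.68990869, -0.19449018,  1.56619488,  0.15733753,
        0.90247491, -0.21508532]), 'joint_velocities': array([-0.00044357, -0.00203081,  0.00064153, -0.00376839,  0.00163155,
       -0.00171071, -0.00102945]), 'joint_torque': array([-4.19013348e-03, -5.28503752e+01, -1.27192754e+00, -1.53838742e+01,
       -5.26037696e-02,  1.94669548e-03,  4.66211850e-05]), 'eef_pos': array([0.24139604, 0.57591939, 0.23799614]), 'orientation': array([-6.19044208e-01, -3.07983626e+00,  2.49146699e-03]), 'force': array([-0.23461306,  0.78280583,  0.32109729]), 'ft_torque': array([0.00122531, 0.02224058, 0.05423699]), 'finger_force': 0.0, 'finger_gap': 0.997241379334202}
```

View pics/top0.png

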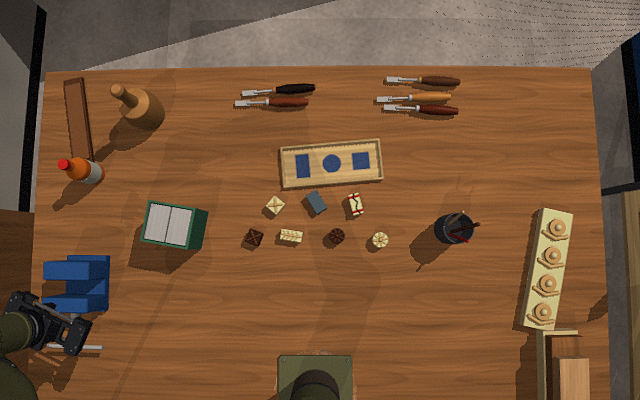

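View pics/side0.png

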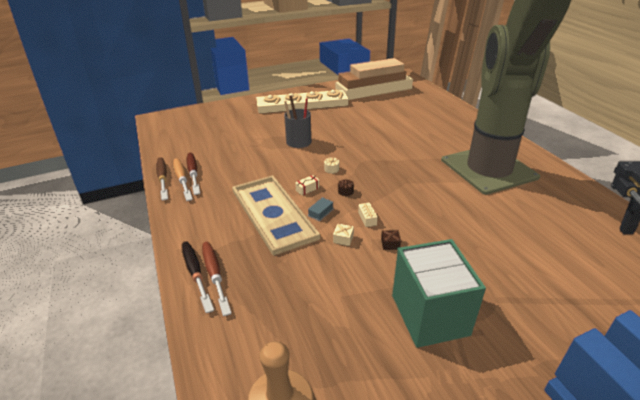

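The top view shows, in pixels:
- **Mounts:** square (275,205), split (356,204), oblong (291,237), round (380,240).
- **Felts:** oblong (302,166), round (332,163), square (361,161).
- **Scrap box:** rim at about (170,225).

Next I'll enlarge the crops.

```bash
python3 - <<'E'
import cv2
im=cv2.imread("pics/top0.png")
c=cv2.resize(im[132:257,238:398],None,fx=4.8,fy=4.8,interpolation=cv2.INTER_CUBIC)
for i in range(240,398,10): cv2.putText(c,str(i),(int((i-238+.5)*4.8)-10,8),0,.3,(0,255,255)); cv2.line(c,(int((i-238+.5)*4.8),10),(int((i-238+.5)*4.8),16),(0,255,255))
for j in range(140,257,10): cv2.putText(c,str(j),(0,int((j-132+.5)*4.8)+3),0,.3,(0,255,255)); cv2.line(c,(22,int((j-132+.5)*4.8)),(28,int((j-132+.5)*4.8)),(0,255,255))
cv2.imwrite("pics/topc.png",c)
c=cv2.resize(im[190:285,125:220],None,fx=6,fy=6,interpolation=cv2.INTER_CUBIC)
cv2.imwrite("pics/boxc.png",c)
E
```

```text
(no output)
```

View pics/topc.png

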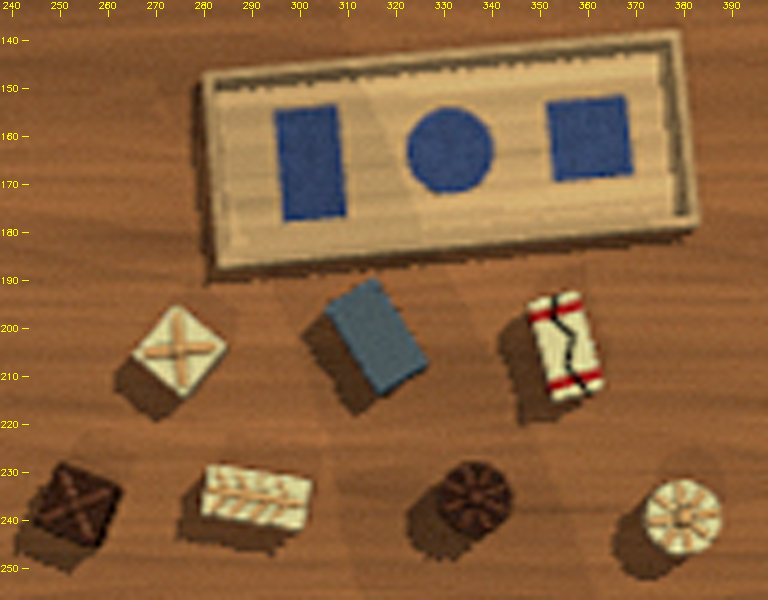

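View pics/boxc.png

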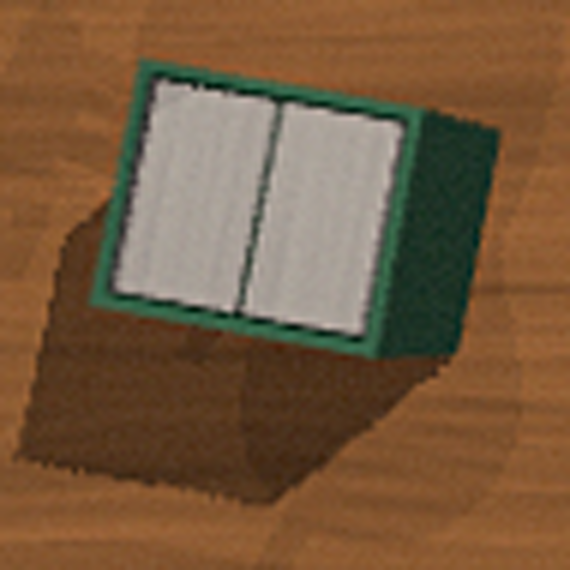

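The crop shows the split mount running from about (348,198) to (363,214), pale mounts with no shading on their tops, and clear felts. The box rim corners in the crop are (140,60), (425,107), (378,355) and (92,303).

```bash
cat > h.py <<'E'
import numpy as np, cv2
from scipy.spatial.transform import Rotation as R
from cell import bot, optics
def world(uv,z,cam="top"):
    c=optics.camera_info(cam)
    n=cv2.undistortPoints(np.array(uv,float).reshape(-1,1,2),c["intrinsics"],c["distortion"])[:,0]
    d=np.c_[n,np.ones(len(n))]@R.from_rotvec(c["orientation"]).as_matrix().T
    o=np.array(c["origin"]); return (o+d*((z-o[2])/d[:,2])[:,None])[:,:2]
def pix(p,cam="top"):
    c=optics.camera_info(cam); M=R.from_rotvec(c["orientation"]).as_matrix().T
    return cv2.projectPoints(np.array(p,float).reshape(-1,1,3),M,-M@c["origin"],c["intrinsics"],c["distortion"])[0][:,0]
def blob(im,uv,kind,z,r=15,s=6):
    u,v=uv; x0,y0=u-r,v-r
    c=cv2.resize(im[y0:v+r,x0:u+r],None,fx=s,fy=s,interpolation=cv2.INTER_CUBIC).astype(int)
    if kind=="felt": m=(c[...,2]>c[...,0]+25)          # RGB
    else: m=(c[...,1]>140)|((kind=="split")&(c[...,0]>c[...,1]+80))
    m=cv2.morphologyEx(m.astype(np.uint8),cv2.MORPH_CLOSE,np.ones((9,9)))
    cs=cv2.findContours(m,cv2.RETR_EXTERNAL,cv2.CHAIN_APPROX_NONE)[0]
    k=max(cs,key=cv2.contourArea)[:,0].astype(float)
    w=world((k+.5)/s-.5+[x0,y0],z)*1000
    (cx,cy),(a,b),t=cv2.minAreaRect(w.astype(np.float32))
    if a<b: t+=90; a,b=b,a
    mm=cv2.moments(w.astype(np.float32))
    return np.round([cx,cy,a,b,t%180,mm["m10"]/mm["m00"],mm["m01"]/mm["m00"]],1)
def tool(target,z,closedir=None):
    """dp mm & rot deg in tool axes to TCP target (mm world), closing line at angle closedir deg"""
    s=bot.sense(); M=R.from_rotvec(s["orientation"])
    d=M.inv().apply(np.array([*target,z])-np.array(s["eef_pos"])*1000)
    y=M.apply([0,1,0]); yaw=np.degrees(np.arctan2(y[1],y[0]))
    print("dp",d.round(1),"closing yaw",yaw.round(2),"tilt",M.apply([0,0,1]).round(4), "t",s["time_s"])
    if closedir is not None:
        e=(closedir-yaw+90)%180-90; print("rot z (tool) deg",round(-e,2))
E
python3 - <<'E'
from h import *
im=optics.get_image("top")
for n,uv,k,z in [("sq",(275,204),"p",28),("ob",(291,236),"p",28),("rd",(380,239),"p",28),("split",(356,203),"split",28),("f_ob",(302,165),"felt",6.5),("f_rd",(331,162),"felt",6.5),("f_sq",(361,160),"felt",6.5)]:
    print(n,blob(im,uv,k,z/1000))
b=np.array([(140,60),(425,107),(378,355),(92,303),(277,102),(240,312)])/6+[125,190]-.5
w=world(b,.13)*1000;print(w.round(1),w[:4].mean(0),w[4:].mean(0))
for i in range(4):d=w[(i+1)%4]-w[i];print(np.hypot(*d).round(1),np.degrees(np.arctan2(d[1],d[0])).round(1))
d=w[5]-w[4];print(np.degrees(np.arctan2(d[1],d[0])))
tool((w[0]+w[2])/2,300,0)
# cross-check side camera
print(pix([[.5,0,.028]]),pix([[.5,0,.028]],"side"))
E
```

```text
sq [523.1 113.1  39.9  39.7  50.3 523.1 113.1]
ob [436.6  67.8  61.5  30.3  80.8 436.6  67.2]
rd [ 424.4 -182.4   42.5   41.8   96.9  424.1 -182.6]
split [ 525.4 -114.7   60.5   32.3   14.6  524.8 -115. ]
f_ob [638.1  37.   67.5  37.    4.9 637.9  36.8]
f_rd [645.6 -47.4  50.2  49.9 179.7 645.3 -47.6]
f_sq [ 652.4 -132.5   47.2   47.1   95.2  652.4 -132.5]
[[527.6 439.5]
 [506.6 311.1]
 [399.  329.1]
 [421.  457.2]
 [508.9 377.1]
 [417.3 390.8]] [463.55473396 384.24207675] [463.13967278 383.93884664]
130.1 -99.3
109.1 170.5
129.9 80.2
108.1 -9.4
171.52697626600582
dp [-278.8  -91.1  -61.7] closing yaw 67.27 tilt [-5.0e-04 -1.3e-03 -1.0e+00] t 0.15
rot z (tool) deg 67.27
[[314.85456744 212.39570251]] [[332.49142206 201.27844522]]
```

Every size agrees with the given dimensions (square 40×40, oblong 61×30, split 60×32, felts 85 mm apart, box 130×109). I'll start with the square mount.

```bash
cat > go.py <<'E'
import sys; from h import *
a=list(map(float,sys.argv[1:])); tool(a[:2],a[2],a[3] if len(a)>3 else None)
s=bot.sense(); print("eef",(s["eef_pos"]*1000).round(1),"gap",round(s["finger_gap"]*88,1),"F",s["force"].round(1),"ff",round(s["finger_force"],1),"q7",s["q"][6].round(2))
E
python3 go.py 523.1 113.1 100 50.3
```

```text
dp [-438.7 -317.9  138.6] closing yaw 67.27 tilt [-5.0e-04 -1.3e-03 -1.0e+00] t 0.15
rot z (tool) deg 16.97
eef [241.4 576.  238.1] gap 87.7 F [-0.1 -0.  -0. ] ff 0.0 q7 -0.22
```

```bash
python3 -m creep '[{"dp":[-240,-174,0],"rot":[0,0,17],"fingers":50},{"dp":[-240,-174,0],"rot":[0,0,17],"fingers":50},{"dp":[-240,-174,0],"rot":[0,0,17],"fingers":50},{"dp":[-240,-174,0],"rot":[0,0,17],"fingers":50},{"dp":[-240,-174,0],"rot":[0,0,17],"fingers":50}]'; python3 go.py 523.1 113.1 100 50.3
```

```text
time_s: 0.78
eef_pos: [0.3969, 0.3203, 0.2386]
orientation: [1.071, 2.953, -0.002]
force: [1.5, 0.2, -0.1]
finger_gap: 0.804
finger_force: 0.0
dp [-229.5  -78.   138.9] closing yaw 50.14 tilt [ 2.0e-04 -1.2e-03 -1.0e+00] t 0.775
rot z (tool) deg -0.16
eef [396.9 320.3 238.6] gap 70.7 F [ 1.5  0.2 -0.1] ff 0.0 q7 -0.02
```

```bash
python3 -m creep '[{"dp":[-230,-78,139],"rot":[0,0,0],"fingers":50},{"dp":[-230,-78,139],"rot":[0,0,0],"fingers":50},{"dp":[-230,-78,139],"rot":[0,0,0],"fingers":50},{"dp":[-230,-78,139],"rot":[0,0,0],"fingers":50},{"dp":[-230,-78,139],"rot":[0,0,0],"fingers":50}]'; python3 go.py 523.1 113.1 4 50.3
```

```text
time_s: 1.4
eef_pos: [0.5233, 0.1121, 0.0979]
orientation: [-1.074, -2.951, 0.005]
force: [-0.1, -0.1, 0.5]
finger_gap: 0.802
finger_force: 0.0
dp [ 0.8  0.9 93.9] closing yaw 50.01 tilt [-0.0018 -0.0024 -1.    ] t 1.4
rot z (tool) deg -0.29
eef [523.3 112.1  97.9] gap 70.6 F [-0.1 -0.1  0.5] ff 0.0 q7 0.33
```

Descend, settle, then close and lift.

```bash
python3 -m creep '[{"dp":[0,1,50],"rot":[0,0,0],"fingers":50},{"dp":[0,1,85],"rot":[0,0,0],"fingers":50},{"dp":[0,1,94],"rot":[0,0,0],"fingers":50},{"dp":[0,1,94],"rot":[0,0,0],"fingers":50},{"dp":[0,1,94],"rot":[0,0,0],"fingers":255}]'; python3 go.py 523.1 113.1 4 50.3;  python3 -m creep '[{"dp":[0,0,0],"rot":[0,0,0],"fingers":255},{"dp":[0,0,0],"rot":[0,0,0],"fingers":255},{"dp":[0,0,0],"rot":[0,0,0],"fingers":255},{"dp":[0,0,-30],"rot":[0,0,0],"fingers":255},{"dp":[0,0,-70],"rot":[0,0,0],"fingers":255}]'; python3 go.py 652.4 -132.5 70 5
```

```text
time_s: 2.02
eef_pos: [0.5242, 0.1173, 0.007]
orientation: [1.067, 2.953, 0.002]
force: [0.6, 0.1, -0.3]
finger_gap: 0.714
finger_force: 0.0
dp [-1.9 -4.   3. ] closing yaw 50.27 tilt [ 2.2e-03  7.0e-04 -1.0e+00] t 2.025
rot z (tool) deg -0.03
eef [524.2 117.3   7. ] gap 62.9 F [ 0.6  0.1 -0.3] ff 0.0 q7 0.3
time_s: 2.65
eef_pos: [0.5225, 0.1169, 0.0758]
orientation: [-1.067, -2.953, 0.002]
force: [0.6, -0.4, -0.4]
finger_gap: 0.45
finger_force: 30.0
dp [-259.3 -108.8    5.6] closing yaw 50.28 tilt [-2.2e-03 -6.0e-04 -1.0e+00] t 2.65
rot z (tool) deg 45.28
eef [522.5 116.9  75.8] gap 39.6 F [ 0.6 -0.4 -0.4] ff 30.0 q7 0.32
```

```bash
python3 -m creep '[{"dp":[-52,-22,0],"rot":[0,0,10],"fingers":255},{"dp":[-104,-44,0],"rot":[0,0,20],"fingers":255},{"dp":[-156,-66,0],"rot":[0,0,30],"fingers":255},{"dp":[-208,-88,0],"rot":[0,0,40],"fingers":255},{"dp":[-258,-107,0],"rot":[0,0,45.3],"fingers":255}]'; python3 -m creep '[{"dp":[0,0,0],"rot":[0,0,0],"fingers":255},{"dp":[0,0,0],"rot":[0,0,0],"fingers":255},{"dp":[0,0,0],"rot":[0,0,0],"fingers":255}]';python3 go.py 652.2 -130.6 14 5
```

```text
time_s: 3.28
eef_pos: [0.6537, -0.1321, 0.0757]
orientation: [-2.128, -2.311, 0.0]
force: [0.8, -0.1, -0.1]
finger_gap: 0.449
finger_force: 30.0
time_s: 3.65
eef_pos: [0.6527, -0.1278, 0.0755]
orientation: [-2.119, -2.317, -0.001]
force: [-0.2, 0.4, -0.2]
finger_gap: 0.451
finger_force: 30.0
dp [-2.8 -0.7 61.5] closing yaw 5.12 tilt [-0.0011  0.0018 -1.    ] t 3.65
rot z (tool) deg 0.12
eef [ 652.7 -127.8   75.5] gap 39.7 F [-0.2  0.4 -0.2] ff 30.0 q7 0.18
```

```bash
python3 -m creep '[{"dp":[-3,-1,30],"rot":[0,0,0],"fingers":255},{"dp":[-3,-1,55],"rot":[0,0,0],"fingers":255},{"dp":[-3,-1,62],"rot":[0,0,0],"fingers":255},{"dp":[-3,-1,62],"rot":[0,0,0],"fingers":255},{"dp":[-3,-1,63],"rot":[0,0,0],"fingers":255}]'; python3 go.py 652.2 -130.6 12 5; python3 -m creep '[{"dp":[0,0,0],"rot":[0,0,0],"fingers":100},{"dp":[0,0,0],"rot":[0,0,0],"fingers":100},{"dp":[0,0,0],"rot":[0,0,0],"fingers":100},{"dp":[0,0,-40],"rot":[0,0,0],"fingers":100},{"dp":[0,0,-100],"rot":[0,0,0],"fingers":100}]'; python3 go.py 424.4 -182.4 80 5
```

```text
time_s: 4.28
eef_pos: [0.6534, -0.1329, 0.0136]
orientation: [2.121, 2.315, 0.002]
force: [-0.0, 0.1, -0.6]
finger_gap: 0.454
finger_force: 30.0
dp [ 2.4 -1.   1.6] closing yaw 5.01 tilt [ 0.0018 -0.     -1.    ] t 4.275
rot z (tool) deg 0.01
eef [ 653.4 -132.9   13.6] gap 40.0 F [-0.   0.1 -0.6] ff 30.0 q7 0.18
time_s: 4.9
eef_pos: [0.651, -0.133, 0.112]
orientation: [-2.12, -2.313, 0.004]
force: [1.3, 0.1, 0.0]
finger_gap: 0.609
finger_force: 0.0
dp [ -29.6 -229.9   32.9] closing yaw 4.97 tilt [-4.3e-03  8.0e-04 -1.0e+00] t 4.9
rot z (tool) deg -0.03
eef [ 651. -133.  112.] gap 53.6 F [1.3 0.1 0. ] ff 0.0 q7 0.19
```

```bash
python3 -m creep '[{"dp":[-8,-55,0],"rot":[0,0,0],"fingers":60},{"dp":[-15,-115,10],"rot":[0,0,0],"fingers":60},{"dp":[-23,-175,20],"rot":[0,0,0],"fingers":60},{"dp":[-30,-230,33],"rot":[0,0,0],"fingers":60},{"dp":[-30,-230,33],"rot":[0,0,0],"fingers":60}]'; python3 -m creep '[{"dp":[0,0,0],"rot":[0,0,0],"fingers":60},{"dp":[0,0,0],"rot":[0,0,0],"fingers":60},{"dp":[0,0,0],"rot":[0,0,0],"fingers":60}]';python3 go.py 424.4 -182.4 4 5; python3 - <<'E'
from h import *
im=optics.get_image("top"); cv2.imwrite("pics/top1.png",im[:,:,::-1])
print(blob(im,(361,160),"p",.035,r=14), blob(im,(361,160),"felt",.0065))
c=cv2.resize(im[132:257,238:398,::-1],None,fx=4.8,fy=4.8,interpolation=cv2.INTER_CUBIC);cv2.imwrite("pics/top1c.png",c)
E
```

```text
time_s: 5.52
eef_pos: [0.4197, -0.184, 0.0793]
orientation: [-2.124, -2.306, 0.008]
force: [0.7, -0.3, -0.2]
finger_gap: 0.76
finger_force: 0.0
time_s: 5.9
eef_pos: [0.4276, -0.1828, 0.0798]
orientation: [2.121, 2.316, 0.002]
force: [0.7, -0.2, -0.5]
finger_gap: 0.762
finger_force: 0.0
dp [ 0.7 -3.2 75.8] closing yaw 5.04 tilt [ 1.9e-03 -1.0e-04 -1.0e+00] t 5.9
rot z (tool) deg 0.04
eef [ 427.6 -182.8   79.8] gap 67.0 F [ 0.7 -0.2 -0.5] ff 0.0 q7 0.29
[ 649.8 -130.3   80.9   79.4  179.4  649.9 -130.1] [ 651.  -112.7   47.2    7.3    4.9  651.7 -112.2]
```

View pics/top1c.png

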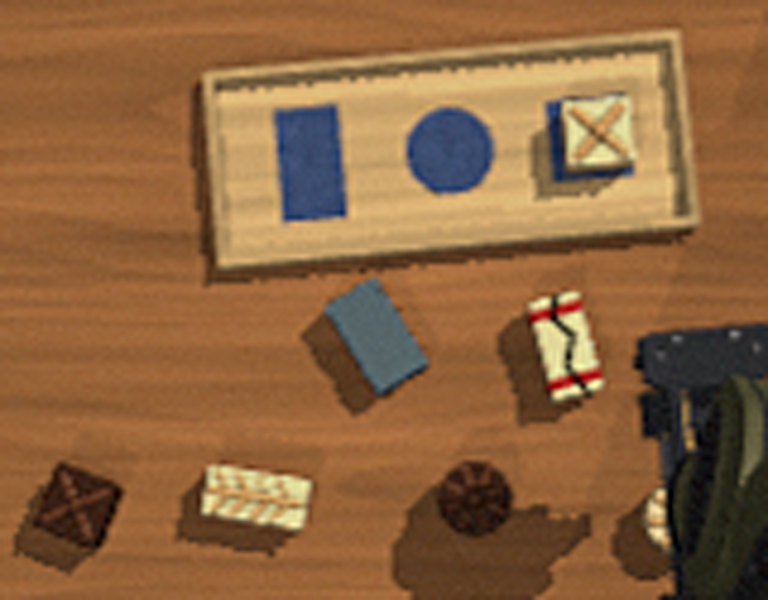

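The square mount sits upright on its felt. Its top corners in the crop are (562,98), (634,94), (636,160) and (568,166), and it looks slightly off to the upper right. I'll measure that offset.

```bash
python3 - <<'E'
from h import *
k=np.array([(562,97),(634,94),(636,160),(568,166)])/4.8+[238,132]-.5
w=world(k,.036)*1000; print(w.round(1),w.mean(0))
for z in(.006,.034):
  t=np.radians(5);M=np.array([[np.cos(t),-np.sin(t)],[np.sin(t),np.cos(t)]])
  p=np.array([652.4,-132.5])/1000+np.array([[1,1],[1,-1],[-1,-1],[-1,1]])*.02@M.T
  print("expected crop px",((pix(np.c_[p,[z]*4])+.5-[238,132])*4.8).round(0).tolist())
im=cv2.imread("pics/top1.png")
c=cv2.resize(im[140:185,340:385],None,fx=12,fy=12,interpolation=cv2.INTER_CUBIC)
for q in ((pix(np.c_[p,[.034]*4])+.5-[340,140])*12): cv2.circle(c,tuple(map(int,q)),3,(0,255,0),-1)
cv2.imwrite("pics/sq1.png",c)
E
```

```text
[[ 672.1 -113.5]
 [ 673.7 -156.2]
 [ 634.  -156.7]
 [ 630.6 -116.5]] [ 652.57638166 -135.75084825]
expected crop px [[554.0, 110.0], [619.0, 104.0], [626.0, 169.0], [560.0, 175.0]]
expected crop px [[557.0, 100.0], [624.0, 94.0], [631.0, 160.0], [564.0, 166.0]]
```

View pics/sq1.png

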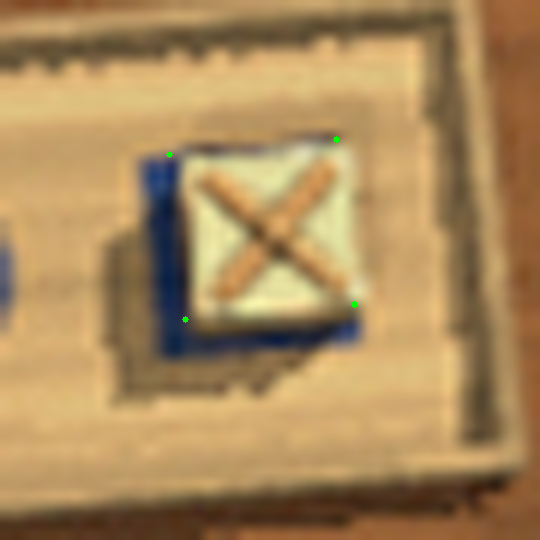

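The square is about 2 mm off toward −y and turned about 2° short. I'll regrasp it along the other axis later. The arm also needs longer to settle, so I'll check how long while I'm here.

```bash
R='{"dp":[0,0,0],"rot":[0,0,0],"fingers":60}'; python3 -m creep '[{"dp":[0,0,0],"rot":[0,0,0],"fingers":60},{"dp":[0,0,0],"rot":[0,0,0],"fingers":60}]'; python3 -m creep '[{"dp":[0,0,0],"rot":[0,0,0],"fingers":60},{"dp":[0,0,0],"rot":[0,0,0],"fingers":60}]';python3 -m creep '[{"dp":[0,0,0],"rot":[0,0,0],"fingers":60},{"dp":[0,0,0],"rot":[0,0,0],"fingers":60}]';python3 go.py 424.4 -182.4 4 5
```

```text
time_s: 6.2
eef_pos: [0.4262, -0.183, 0.0797]
orientation: [2.123, 2.316, 0.0]
force: [0.0, 0.5, -0.3]
finger_gap: 0.765
finger_force: 0.0
time_s: 6.45
eef_pos: [0.426, -0.1831, 0.0797]
orientation: [-2.123, -2.316, -0.0]
force: [-0.6, 0.4, 0.1]
finger_gap: 0.765
finger_force: 0.0
time_s: 6.7
eef_pos: [0.426, -0.1831, 0.0797]
orientation: [2.123, 2.316, 0.0]
force: [-0.7, -0.3, -0.4]
finger_gap: 0.762
finger_force: 0.0
dp [ 0.8 -1.6 75.7] closing yaw 4.97 tilt [ 1.e-04  1.e-04 -1.e+00] t 6.7
rot z (tool) deg -0.03
eef [ 426.  -183.1   79.7] gap 67.1 F [-0.7 -0.3 -0.4] ff 0.0 q7 0.29
```

```bash
python3 -m creep '[{"dp":[1,-1.5,35],"rot":[0,0,0],"fingers":60},{"dp":[1,-1.5,65],"rot":[0,0,0],"fingers":60},{"dp":[1,-1.5,75],"rot":[0,0,0],"fingers":60},{"dp":[1,-1.5,75],"rot":[0,0,0],"fingers":60},{"dp":[1,-1.5,75],"rot":[0,0,0],"fingers":60}]';  python3 -m creep '[{"dp":[0,0,0],"rot":[0,0,0],"fingers":60},{"dp":[0,0,0],"rot":[0,0,0],"fingers":255},{"dp":[0,0,0],"rot":[0,0,0],"fingers":255},{"dp":[0,0,0],"rot":[0,0,0],"fingers":255},{"dp":[0,0,0],"rot":[0,0,0],"fingers":255}]'; python3 go.py 424.4 -182.4 4;python3 -m creep '[{"dp":[0,0,-40],"rot":[0,0,0],"fingers":255},{"dp":[0,0,-70],"rot":[0,0,0],"fingers":255},{"dp":[0,0,-70],"rot":[0,0,0],"fingers":255},{"dp":[0,0,-70],"rot":[0,0,0],"fingers":255},{"dp":[0,0,-70],"rot":[0,0,0],"fingers":255}]'; python3 go.py 645.5 -47.5 70 95
```

```text
time_s: 7.32
eef_pos: [0.4259, -0.183, 0.0057]
orientation: [-2.121, -2.313, 0.002]
force: [0.4, -0.4, 0.4]
finger_gap: 0.765
finger_force: 0.0
time_s: 7.95
eef_pos: [0.426, -0.183, 0.0061]
orientation: [-2.121, -2.313, 0.002]
force: [0.1, -0.1, -0.4]
finger_gap: 0.486
finger_force: 30.0
dp [ 0.8 -1.5  2.1] closing yaw 4.96 tilt [-0.0032  0.001  -1.    ] t 7.95
eef [ 426.  -183.     6.1] gap 42.8 F [ 0.1 -0.1 -0.4] ff 30.0 q7 -0.61
time_s: 8.57
eef_pos: [0.4255, -0.1829, 0.0751]
orientation: [-2.119, -2.313, 0.004]
force: [0.5, 0.6, -0.3]
finger_gap: 0.491
finger_force: 30.0
dp [115.7 230.9   4. ] closing yaw 4.99 tilt [-0.0055  0.0012 -1.    ] t 8.575
rot z (tool) deg 89.99
eef [ 425.5 -182.9   75.1] gap 43.2 F [ 0.5  0.6 -0.3] ff 30.0 q7 -0.52
```

```bash
python3 -m creep '[{"dp":[26,52,0],"rot":[0,0,0],"fingers":255},{"dp":[52,104,0],"rot":[0,0,0],"fingers":255},{"dp":[78,156,0],"rot":[0,0,0],"fingers":255},{"dp":[104,208,0],"rot":[0,0,0],"fingers":255},{"dp":[115,231,0],"rot":[0,0,0],"fingers":255}]'; python3 -m creep '[{"dp":[0,0,0],"rot":[0,0,0],"fingers":255},{"dp":[0,0,0],"rot":[0,0,0],"fingers":255},{"dp":[0,0,0],"rot":[0,0,0],"fingers":255},{"dp":[0,0,0],"rot":[0,0,0],"fingers":255},{"dp":[0,0,0],"rot":[0,0,0],"fingers":255}]'; python3 go.py 645.6 -48.3 13
```

```text
time_s: 9.2
eef_pos: [0.6485, -0.0446, 0.0743]
orientation: [-2.117, -2.316, -0.001]
force: [-0.2, -0.1, -0.7]
finger_gap: 0.487
finger_force: 30.0
time_s: 9.82
eef_pos: [0.6461, -0.049, 0.0755]
orientation: [-2.121, -2.313, 0.003]
force: [-0.1, -0.3, -0.1]
finger_gap: 0.492
finger_force: 30.0
dp [ 0.6 -0.2 62.5] closing yaw 4.94 tilt [-3.5e-03  9.0e-04 -1.0e+00] t 9.825
eef [646.1 -49.   75.5] gap 43.3 F [-0.1 -0.3 -0.1] ff 30.0 q7 -0.46
```

```bash
python3 -m creep '[{"dp":[0.5,0,35],"rot":[0,0,0],"fingers":255},{"dp":[0.5,0,55],"rot":[0,0,0],"fingers":255},{"dp":[0.5,0,62.5],"rot":[0,0,0],"fingers":255},{"dp":[0.5,0,62.5],"rot":[0,0,0],"fingers":255},{"dp":[0.5,0,62.5],"rot":[0,0,0],"fingers":255}]';python3 -m creep '[{"dp":[0,0,0],"rot":[0,0,0],"fingers":255},{"dp":[0,0,0],"rot":[0,0,0],"fingers":255},{"dp":[0,0,0],"rot":[0,0,0],"fingers":90},{"dp":[0,0,0],"rot":[0,0,0],"fingers":90},{"dp":[0,0,0],"rot":[0,0,0],"fingers":90}]'; python3 go.py 645.5 -48.3 12; python3 -m creep '[{"dp":[0,0,0],"rot":[0,0,0],"fingers":90},{"dp":[0,0,-20],"rot":[0,0,0],"fingers":90},{"dp":[0,0,-60],"rot":[0,0,0],"fingers":90},{"dp":[0,0,-60],"rot":[0,0,0],"fingers":90},{"dp":[0,0,-60],"rot":[0,0,0],"fingers":90}]'; python3 go.py 652.5 -134.5 70 94
```

```text
time_s: 10.45
eef_pos: [0.6466, -0.0478, 0.0135]
orientation: [-2.121, -2.314, 0.001]
force: [-0.2, 0.0, -0.5]
finger_gap: 0.492
finger_force: 30.0
time_s: 11.08
eef_pos: [0.6461, -0.0479, 0.013]
orientation: [-2.121, -2.313, 0.002]
force: [0.6, 0.5, -0.5]
finger_gap: 0.649
finger_force: 0.0
dp [-0.3 -0.6  1. ] closing yaw 4.97 tilt [-0.0034  0.0011 -1.    ] t 11.075
eef [646.1 -47.9  13. ] gap 57.1 F [ 0.6  0.5 -0.5] ff 0.0 q7 -0.51
time_s: 11.7
eef_pos: [0.6463, -0.0483, 0.0736]
orientation: [-2.121, -2.314, 0.002]
force: [-1.2, -0.3, -0.6]
finger_gap: 0.648
finger_force: 0.0
dp [-86.5  -1.3   3.5] closing yaw 4.96 tilt [-2.9e-03  7.0e-04 -1.0e+00] t 11.7
rot z (tool) deg -89.04
eef [646.3 -48.3  73.6] gap 57.0 F [-1.2 -0.3 -0.6] ff 0.0 q7 -0.46
```

```bash
python3 -m creep '[{"dp":[-20,0,0],"rot":[0,0,-10],"fingers":90},{"dp":[-40,0,0],"rot":[0,0,-20],"fingers":90},{"dp":[-60,0,0],"rot":[0,0,-30],"fingers":90},{"dp":[-86,-1,0],"rot":[0,0,-40],"fingers":90},{"dp":[-86,-1,0],"rot":[0,0,-50],"fingers":90}]'; python3 go.py 652.5 -134.5 70 95;
```

```text
time_s: 12.32
eef_pos: [0.6515, -0.1377, 0.0712]
orientation: [-0.942, -2.991, 0.005]
force: [-1.1, 0.3, -0.3]
finger_gap: 0.647
finger_force: 0.0
dp [1.  3.2 1.2] closing yaw 55.05 tilt [-0.0063 -0.0015 -1.    ] t 12.325
rot z (tool) deg -39.95
eef [ 651.5 -137.7   71.2] gap 57.0 F [-1.1  0.3 -0.3] ff 0.0 q7 0.42
```

```bash
python3 -m creep '[{"dp":[0,0,0],"rot":[0,0,-10],"fingers":90},{"dp":[0,0,0],"rot":[0,0,-20],"fingers":90},{"dp":[0,0,0],"rot":[0,0,-30],"fingers":90},{"dp":[0,0,0],"rot":[0,0,-40],"fingers":90},{"dp":[0,0,0],"rot":[0,0,-40],"fingers":90}]';python3 -m creep '[{"dp":[0,0,0],"rot":[0,0,0],"fingers":90},{"dp":[0,0,0],"rot":[0,0,0],"fingers":90},{"dp":[0,0,0],"rot":[0,0,0],"fingers":90},{"dp":[0,0,0],"rot":[0,0,0],"fingers":90},{"dp":[0,0,0],"rot":[0,0,0],"fingers":90}]'; python3 go.py 652.4 -132.5 13 95
```

```text
time_s: 12.95
eef_pos: [0.6519, -0.1338, 0.0716]
orientation: [0.133, -3.133, -0.003]
force: [-0.2, -0.1, 0.3]
finger_gap: 0.647
finger_force: 0.0
time_s: 13.58
eef_pos: [0.6527, -0.1337, 0.0729]
orientation: [0.136, -3.135, -0.002]
force: [-0.6, 0.1, 0.3]
finger_gap: 0.646
finger_force: 0.0
dp [ 0.   1.2 59.9] closing yaw 94.96 tilt [-0.0034  0.001  -1.    ] t 13.575
rot z (tool) deg -0.04
eef [ 652.7 -133.7   72.9] gap 56.8 F [-0.6  0.1  0.3] ff 0.0 q7 1.04
```

```bash
python3 -m creep '[{"dp":[0,1,30],"rot":[0,0,0],"fingers":90},{"dp":[0,1,55],"rot":[0,0,0],"fingers":90},{"dp":[0,1,60],"rot":[0,0,0],"fingers":90},{"dp":[0,1,60],"rot":[0,0,0],"fingers":90},{"dp":[0,1,60],"rot":[0,0,0],"fingers":90}]';python3 -m creep '[{"dp":[0,0,0],"rot":[0,0,0],"fingers":90},{"dp":[0,0,0],"rot":[0,0,0],"fingers":255},{"dp":[0,0,0],"rot":[0,0,0],"fingers":255},{"dp":[0,0,0],"rot":[0,0,0],"fingers":255},{"dp":[0,0,0],"rot":[0,0,0],"fingers":255}]'; python3 go.py 652.4 -132.5 12 95;  python3 -m creep '[{"dp":[0,0,0],"rot":[0,0,0],"fingers":90},{"dp":[0,0,0],"rot":[0,0,0],"fingers":90},{"dp":[0,0,-30],"rot":[0,0,0],"fingers":90},{"dp":[0,0,-80],"rot":[0,0,0],"fingers":90},{"dp":[0,0,-80],"rot":[0,0,0],"fingers":90}]';  python3 go.py 436.6 67.5 90 170.8
```

```text
time_s: 14.2
eef_pos: [0.6532, -0.1325, 0.0138]
orientation: [0.136, -3.137, -0.002]
force: [0.4, -0.9, 0.4]
finger_gap: 0.648
finger_force: 0.0
time_s: 14.82
eef_pos: [0.6526, -0.1329, 0.0131]
orientation: [0.136, -3.136, -0.001]
force: [-0.7, -0.1, 3.1]
finger_gap: 0.448
finger_force: 30.0
dp [0.2 0.4 1.1] closing yaw 94.96 tilt [-3.1e-03  7.0e-04 -1.0e+00] t 14.825
rot z (tool) deg -0.04
eef [ 652.6 -132.9   13.1] gap 39.4 F [-0.7 -0.1  3.1] ff 30.0 q7 1.0
time_s: 15.45
eef_pos: [0.6554, -0.1318, 0.097]
orientation: [-0.136, 3.135, 0.003]
force: [-0.0, 0.4, -0.4]
finger_gap: 0.644
finger_force: 0.0
dp [200.8 217.5   6.5] closing yaw 94.97 tilt [ 0.0039  0.0021 -1.    ] t 15.45
rot z (tool) deg -75.83
eef [ 655.4 -131.8   97. ] gap 56.7 F [-0.   0.4 -0.4] ff 0.0 q7 1.06
```

```bash
python3 -m creep '[{"dp":[20,22,0],"rot":[0,0,10.5],"fingers":90},{"dp":[40,44,0],"rot":[0,0,21],"fingers":90},{"dp":[60,65,0],"rot":[0,0,31.5],"fingers":90},{"dp":[80,87,0],"rot":[0,0,42],"fingers":90},{"dp":[100,109,0],"rot":[0,0,52.5],"fingers":90}]';python3 go.py 436.6 67.5 90 170.8; python3 - <<'E'
from h import *
im=optics.get_image("top")
c=cv2.resize(im[135:190,312:385,::-1],None,fx=10,fy=10,interpolation=cv2.INTER_CUBIC)
t=np.radians(5);M=np.array([[np.cos(t),-np.sin(t)],[np.sin(t),np.cos(t)]])
p=np.array([652.4,-132.5])/1000+np.array([[1,1],[1,-1],[-1,-1],[-1,1]])*.02@M.T
a=np.linspace(0,6.28,13); r=np.array([645.5,-47.5])/1000+.022*np.c_[np.cos(a),np.sin(a)]
for q in (pix(np.c_[np.r_[p,r],[.0345]*17])+.5-[312,135])*10: cv2.circle(c,tuple(map(int,q)),3,(0,255,0),-1)
cv2.imwrite("pics/sq2.png",c)
E
```

```text
time_s: 16.08
eef_pos: [0.5423, -0.0323, 0.0926]
orientation: [-1.273, -2.867, 0.001]
force: [-0.2, 1.0, 0.2]
finger_gap: 0.643
finger_force: 0.0
dp [144.9 -11.5   3.3] closing yaw 42.11 tilt [-0.0048  0.0016 -1.    ] t 16.075
rot z (tool) deg 51.31
eef [542.3 -32.3  92.6] gap 56.6 F [-0.2  1.   0.2] ff 0.0 q7 -0.14
```

View pics/sq2.png

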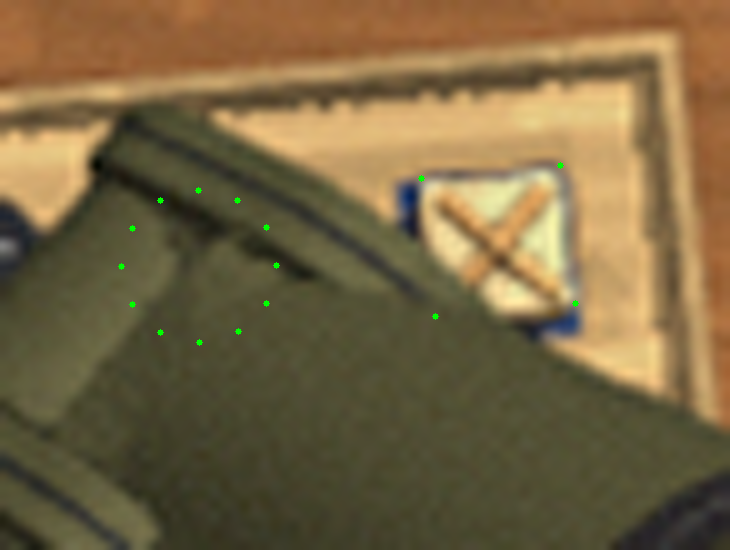

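The square's visible corners now fall on the predicted marks at (421,178), (560,165) and (575,303). Next is the oblong.

```bash
python3 -m creep '[{"dp":[35,-3,0],"rot":[0,0,10.5],"fingers":90},{"dp":[70,-6,0],"rot":[0,0,21],"fingers":90},{"dp":[110,-9,0],"rot":[0,0,31.5],"fingers":90},{"dp":[145,-11.5,0],"rot":[0,0,42],"fingers":90},{"dp":[145,-11.5,0],"rot":[0,0,51.3],"fingers":90}]';python3 -m creep '[{"dp":[0,0,0],"rot":[0,0,0],"fingers":90},{"dp":[0,0,0],"rot":[0,0,0],"fingers":90},{"dp":[0,0,0],"rot":[0,0,0],"fingers":90},{"dp":[0,0,0],"rot":[0,0,0],"fingers":90},{"dp":[0,0,0],"rot":[0,0,0],"fingers":90}]'; python3 go.py 436.6 67.5 5 170.8
```

```text
time_s: 16.75
eef_pos: [0.435, 0.0686, 0.0936]
orientation: [-2.38, -2.043, 0.005]
force: [0.3, -0.2, -0.3]
finger_gap: 0.645
finger_force: 0.0
time_s: 17.38
eef_pos: [0.4373, 0.0661, 0.0937]
orientation: [-2.383, -2.042, 0.003]
force: [0.4, 0.8, -0.3]
finger_gap: 0.644
finger_force: 0.0
dp [ 1.2 -0.6 88.7] closing yaw -8.83 tilt [-0.0035  0.0013 -1.    ] t 17.375
rot z (tool) deg 0.37
eef [437.3  66.1  93.7] gap 56.6 F [ 0.4  0.8 -0.3] ff 0.0 q7 -1.24
```

```bash
python3 -m creep '[{"dp":[1,-0.5,45],"rot":[0,0,0.4],"fingers":90},{"dp":[1,-0.5,80],"rot":[0,0,0.4],"fingers":90},{"dp":[1,-0.5,88],"rot":[0,0,0.4],"fingers":90},{"dp":[1,-0.5,88],"rot":[0,0,0.4],"fingers":90},{"dp":[1,-0.5,88],"rot":[0,0,0.4],"fingers":90}]';  python3 -m creep '[{"dp":[0,0,0],"rot":[0,0,0],"fingers":90},{"dp":[0,0,0],"rot":[0,0,0],"fingers":255},{"dp":[0,0,0],"rot":[0,0,0],"fingers":255},{"dp":[0,0,0],"rot":[0,0,0],"fingers":255},{"dp":[0,0,0],"rot":[0,0,0],"fingers":255}]'; python3 go.py 436.6 67.5 4;python3 -m creep '[{"dp":[0,0,-40],"rot":[0,0,0],"fingers":255},{"dp":[0,0,-70],"rot":[0,0,0],"fingers":255},{"dp":[0,0,-70],"rot":[0,0,0],"fingers":255},{"dp":[0,0,-70],"rot":[0,0,0],"fingers":255},{"dp":[0,0,-70],"rot":[0,0,0],"fingers":255}]'; python3 go.py 638 37 75 95
```

```text
time_s: 18.0
eef_pos: [0.4362, 0.0674, 0.0051]
orientation: [-2.389, -2.034, 0.005]
force: [0.2, -0.7, -1.2]
finger_gap: 0.647
finger_force: 0.0
time_s: 18.62
eef_pos: [0.4368, 0.0675, 0.006]
orientation: [-2.391, -2.034, 0.002]
force: [0.0, -0.5, 3.3]
finger_gap: 0.339
finger_force: 30.0
dp [-0.1 -0.2  2. ] closing yaw -9.23 tilt [-0.0029  0.0011 -1.    ] t 18.625
eef [436.8  67.5   6. ] gap 29.8 F [ 0.  -0.5  3.3] ff 30.0 q7 -2.14
time_s: 19.25
eef_pos: [0.4367, 0.0672, 0.0752]
orientation: [-2.391, -2.033, 0.004]
force: [-0.2, -0.1, 0.3]
finger_gap: 0.335
finger_force: 30.0
dp [  2.5 203.5  -0.6] closing yaw -9.24 tilt [-3.8e-03  9.0e-04 -1.0e+00] t 19.25
rot z (tool) deg 75.76
eef [436.7  67.2  75.2] gap 29.5 F [-0.2 -0.1  0.3] ff 30.0 q7 -1.5
```

```bash
python3 -m creep '[{"dp":[0,20,0],"rot":[0,0,-10.5],"fingers":255},{"dp":[0,40,0],"rot":[0,0,-21],"fingers":255},{"dp":[0,60,0],"rot":[0,0,-31.5],"fingers":255},{"dp":[1,80,0],"rot":[0,0,-42],"fingers":255},{"dp":[1,100,0],"rot":[0,0,-52],"fingers":255}]';python3 -m creep '[{"dp":[0,0,0],"rot":[0,0,0],"fingers":255},{"dp":[0,0,0],"rot":[0,0,0],"fingers":255},{"dp":[0,0,0],"rot":[0,0,0],"fingers":255}]'; python3 go.py 638 37 75 95
```

```text
time_s: 19.88
eef_pos: [0.5358, 0.0521, 0.0739]
orientation: [-1.248, -2.878, 0.003]
force: [0.7, -0.8, 0.0]
finger_gap: 0.337
finger_force: 30.0
time_s: 20.25
eef_pos: [0.5346, 0.0526, 0.0752]
orientation: [-1.257, -2.875, 0.002]
force: [0.6, 0.1, -1.1]
finger_gap: 0.336
finger_force: 30.0
dp [-81.7  65.3  -0.2] closing yaw 42.77 tilt [-4.5e-03  4.0e-04 -1.0e+00] t 20.25
rot z (tool) deg -52.23
eef [534.6  52.6  75.2] gap 29.6 F [ 0.6  0.1 -1.1] ff 30.0 q7 -0.4
```

```bash
python3 -m creep '[{"dp":[-20,16,0],"rot":[0,0,-10.5],"fingers":255},{"dp":[-40,32,0],"rot":[0,0,-21],"fingers":255},{"dp":[-60,48,0],"rot":[0,0,-31.5],"fingers":255},{"dp":[-81.5,65,0],"rot":[0,0,-42],"fingers":255},{"dp":[-81.5,65,0],"rot":[0,0,-52.2],"fingers":255}]';python3 -m creep '[{"dp":[0,0,0],"rot":[0,0,0],"fingers":255},{"dp":[0,0,0],"rot":[0,0,0],"fingers":255},{"dp":[0,0,0],"rot":[0,0,0],"fingers":255},{"dp":[0,0,0],"rot":[0,0,0],"fingers":255},{"dp":[0,0,0],"rot":[0,0,0],"fingers":255}]'; python3 go.py 638 37 13 95
```

```text
time_s: 20.88
eef_pos: [0.6401, 0.0363, 0.0748]
orientation: [0.14, -3.136, -0.001]
force: [-0.1, 0.2, -0.1]
finger_gap: 0.337
finger_force: 30.0
time_s: 21.5
eef_pos: [0.6387, 0.0367, 0.0751]
orientation: [0.135, -3.135, -0.002]
force: [1.8, -1.0, -0.5]
finger_gap: 0.336
finger_force: 30.0
dp [ 0.5  0.3 62.1] closing yaw 94.95 tilt [-3.4e-03  9.0e-04 -1.0e+00] t 21.5
rot z (tool) deg -0.05
eef [638.7  36.7  75.1] gap 29.5 F [ 1.8 -1.  -0.5] ff 30.0 q7 0.69
```

```bash
python3 -m creep '[{"dp":[0.5,0.3,35],"rot":[0,0,0],"fingers":255},{"dp":[0.5,0.3,55],"rot":[0,0,0],"fingers":255},{"dp":[0.5,0.3,62],"rot":[0,0,0],"fingers":255},{"dp":[0.5,0.3,62],"rot":[0,0,0],"fingers":255},{"dp":[0.5,0.3,62],"rot":[0,0,0],"fingers":255}]';python3 -m creep '[{"dp":[0,0,0],"rot":[0,0,0],"fingers":255},{"dp":[0,0,0],"rot":[0,0,0],"fingers":255},{"dp":[0,0,0],"rot":[0,0,0],"fingers":120},{"dp":[0,0,0],"rot":[0,0,0],"fingers":120},{"dp":[0,0,0],"rot":[0,0,0],"fingers":120}]'; python3 go.py 638 37 12; python3 -m creep '[{"dp":[0,0,0],"rot":[0,0,0],"fingers":120},{"dp":[0,0,-20],"rot":[0,0,0],"fingers":120},{"dp":[0,0,-60],"rot":[0,0,0],"fingers":120},{"dp":[0,0,-80],"rot":[0,0,0],"fingers":120},{"dp":[0,0,-80],"rot":[0,0,0],"fingers":120}]'; python3 go.py 525 -115 90 104.6
```

```text
time_s: 22.12
eef_pos: [0.6385, 0.0373, 0.0136]
orientation: [0.136, -3.136, -0.003]
force: [0.2, -0.5, 0.2]
finger_gap: 0.34
finger_force: 30.0
time_s: 22.75
eef_pos: [0.6381, 0.037, 0.0131]
orientation: [0.136, -3.135, -0.002]
force: [-0.1, 0.3, 0.4]
finger_gap: 0.529
finger_force: 0.0
dp [ 0.1 -0.   1.1] closing yaw 94.97 tilt [-0.0034  0.0012 -1.    ] t 22.75
eef [638.1  37.   13.1] gap 46.5 F [-0.1  0.3  0.4] ff 0.0 q7 0.64
time_s: 23.38
eef_pos: [0.6394, 0.0373, 0.0952]
orientation: [-0.136, 3.139, 0.003]
force: [0.4, 0.1, 0.0]
finger_gap: 0.529
finger_force: 0.0
dp [ 127.2 -141.8    4.9] closing yaw 94.96 tilt [ 1.0e-04  1.7e-03 -1.0e+00] t 23.375
rot z (tool) deg -9.64
eef [639.4  37.3  95.2] gap 46.6 F [0.4 0.1 0. ] ff 0.0 q7 0.71
```

```bash
python3 -m creep '[{"dp":[40,-45,0],"rot":[0,0,-5],"fingers":80},{"dp":[80,-90,0],"rot":[0,0,-9.6],"fingers":80},{"dp":[127,-142,0],"rot":[0,0,-9.6],"fingers":80},{"dp":[127,-142,0],"rot":[0,0,-9.6],"fingers":80},{"dp":[127,-142,0],"rot":[0,0,-9.6],"fingers":80}]';python3 -m creep '[{"dp":[0,0,0],"rot":[0,0,0],"fingers":80},{"dp":[0,0,0],"rot":[0,0,0],"fingers":80},{"dp":[0,0,0],"rot":[0,0,0],"fingers":80},{"dp":[0,0,0],"rot":[0,0,0],"fingers":80},{"dp":[0,0,0],"rot":[0,0,0],"fingers":80}]'; python3 go.py 525 -115 4 104.6; cat > chk.py <<'E'
from h import *
im=optics.get_image("top")
c=cv2.resize(im[130:190,275:388,::-1],None,fx=7,fy=7,interpolation=cv2.INTER_CUBIC)
t=np.radians(5);M=np.array([[np.cos(t),-np.sin(t)],[np.sin(t),np.cos(t)]]); B=np.array([[1,1],[1,-1],[-1,-1],[-1,1]])
p=np.array([652.4,-132.5])/1000+B*.02@M.T; o=np.array([638,36.9])/1000+B*[.03,.015]@M.T
a=np.linspace(0,6.28,13); r=np.array([645.5,-47.5])/1000+.022*np.c_[np.cos(a),np.sin(a)]
for q in (pix(np.c_[np.r_[p,o,r],[.0345]*21])+.5-[275,130])*7: cv2.circle(c,tuple(map(int,q)),2,(0,255,0),-1)
import sys; cv2.imwrite(sys.argv[1],c)
E
python3 chk.py pics/tray3.png
```

```text
time_s: 24.0
eef_pos: [0.5238, -0.1158, 0.0927]
orientation: [0.396, -3.113, -0.004]
force: [-0.1, 0.1, 0.1]
finger_gap: 0.689
finger_force: 0.0
time_s: 24.62
eef_pos: [0.5242, -0.1154, 0.0933]
orientation: [0.398, -3.113, -0.002]
force: [-0.5, -0.4, -0.2]
finger_gap: 0.687
finger_force: 0.0
dp [-1.2  0.  89.3] closing yaw 104.58 tilt [-0.0034  0.0011 -1.    ] t 24.625
rot z (tool) deg -0.02
eef [ 524.2 -115.4   93.3] gap 60.4 F [-0.5 -0.4 -0.2] ff 0.0 q7 0.9
```

View pics/tray3.png

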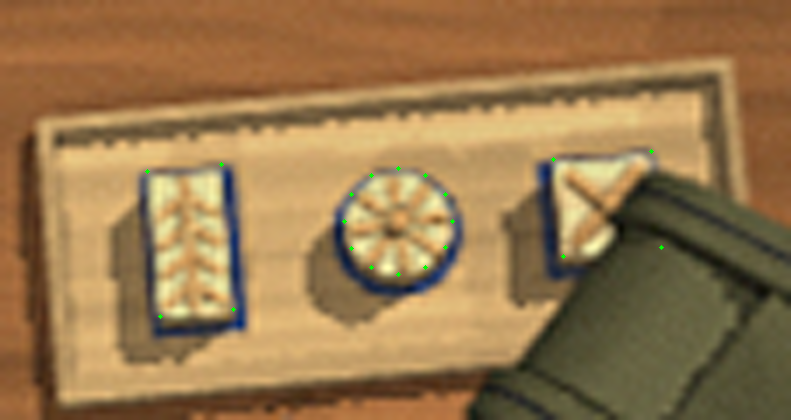

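All three mounts match their marks: oblong at (190,240), round at (398,220) and square at (600,210). Now the split mount.

```bash
python3 -m creep '[{"dp":[-1,0,45],"rot":[0,0,0],"fingers":80},{"dp":[-1,0,80],"rot":[0,0,0],"fingers":80},{"dp":[-1,0,88],"rot":[0,0,0],"fingers":80},{"dp":[-1,0,88],"rot":[0,0,0],"fingers":80},{"dp":[-1,0,88],"rot":[0,0,0],"fingers":80}]';  python3 -m creep '[{"dp":[0,0,0],"rot":[0,0,0],"fingers":80},{"dp":[0,0,0],"rot":[0,0,0],"fingers":255},{"dp":[0,0,0],"rot":[0,0,0],"fingers":255},{"dp":[0,0,0],"rot":[0,0,0],"fingers":255},{"dp":[0,0,0],"rot":[0,0,0],"fingers":255}]'; python3 go.py 525 -115 4 104.6;python3 -m creep '[{"dp":[0,0,-60],"rot":[0,0,0],"fingers":255},{"dp":[0,0,-120],"rot":[0,0,0],"fingers":255},{"dp":[0,0,-180],"rot":[0,0,0],"fingers":255},{"dp":[0,0,-210],"rot":[0,0,0],"fingers":255},{"dp":[0,0,-210],"rot":[0,0,0],"fingers":255}]'; python3 go.py 463.2 384.2 220 80.6
```

```text
time_s: 25.3
eef_pos: [0.5257, -0.115, 0.0067]
orientation: [0.398, -3.115, -0.002]
force: [-0.1, -0.5, 1.3]
finger_gap: 0.687
finger_force: 0.0
time_s: 25.92
eef_pos: [0.5247, -0.1153, 0.0053]
orientation: [0.398, -3.113, -0.002]
force: [-0.4, 0.1, 0.3]
finger_gap: 0.339
finger_force: 30.0
dp [-0.3  0.2  1.3] closing yaw 104.56 tilt [-0.0035  0.001  -1.    ] t 25.925
rot z (tool) deg -0.04
eef [ 524.7 -115.3    5.3] gap 29.9 F [-0.4  0.1  0.3] ff 30.0 q7 0.78
time_s: 26.55
eef_pos: [0.5267, -0.1152, 0.2174]
orientation: [-0.398, 3.115, 0.001]
force: [-0.3, -0.9, -1.2]
finger_gap: 0.336
finger_force: 30.0
dp [-64.1 499.3  -2.4] closing yaw 104.56 tilt [ 9.e-04  5.e-04 -1.e+00] t 26.55
rot z (tool) deg 23.96
eef [ 526.7 -115.2  217.4] gap 29.6 F [-0.3 -0.9 -1.2] ff 30.0 q7 1.09
```

```bash
python3 -m creep '[{"dp":[-8,60,0],"rot":[0,0,5],"fingers":255},{"dp":[-16,120,0],"rot":[0,0,10],"fingers":255},{"dp":[-24,180,0],"rot":[0,0,15],"fingers":255},{"dp":[-32,240,0],"rot":[0,0,20],"fingers":255},{"dp":[-40,300,0],"rot":[0,0,24],"fingers":255}]'; python3 -m creep '[{"dp":[0,0,0],"rot":[0,0,0],"fingers":255},{"dp":[0,0,0],"rot":[0,0,0],"fingers":255},{"dp":[0,0,0],"rot":[0,0,0],"fingers":255}]';python3 go.py 463.3 384 220 80.6
```

```text
time_s: 27.18
eef_pos: [0.4877, 0.1858, 0.214]
orientation: [-0.262, -3.125, 0.002]
force: [0.7, -0.7, -0.1]
finger_gap: 0.334
finger_force: 30.0
time_s: 27.55
eef_pos: [0.4889, 0.1826, 0.2147]
orientation: [-0.262, -3.126, 0.002]
force: [-0.5, -0.6, -0.6]
finger_gap: 0.34
finger_force: 30.0
dp [ 58.8 194.3  -5.4] closing yaw 80.42 tilt [-5.e-03 -9.e-04 -1.e+00] t 27.55
rot z (tool) deg -0.18
eef [488.9 182.6 214.7] gap 29.9 F [-0.5 -0.6 -0.6] ff 30.0 q7 0.17
```

```bash
python3 -m creep '[{"dp":[17,56,0],"rot":[0,0,-0.2],"fingers":255},{"dp":[34,112,0],"rot":[0,0,-0.2],"fingers":255},{"dp":[59,168,0],"rot":[0,0,-0.2],"fingers":255},{"dp":[59,194,0],"rot":[0,0,-0.2],"fingers":255},{"dp":[59,194,0],"rot":[0,0,-0.2],"fingers":255}]'; python3 -m creep '[{"dp":[0,0,0],"rot":[0,0,0],"fingers":255},{"dp":[0,0,0],"rot":[0,0,0],"fingers":255},{"dp":[0,0,0],"rot":[0,0,0],"fingers":255},{"dp":[0,0,0],"rot":[0,0,0],"fingers":255},{"dp":[0,0,0],"rot":[0,0,0],"fingers":255}]';python3 go.py 463.3 384 82 80.6
```

```text
time_s: 28.18
eef_pos: [0.4626, 0.3865, 0.2156]
orientation: [-0.253, -3.127, -0.002]
force: [-0.6, -0.7, -0.7]
finger_gap: 0.339
finger_force: 30.0
time_s: 28.8
eef_pos: [0.4624, 0.3859, 0.2161]
orientation: [-0.253, -3.128, -0.001]
force: [-0.0, -0.3, -1.0]
finger_gap: 0.333
finger_force: 30.0
dp [ -1.7  -1.8 134.1] closing yaw 80.76 tilt [-0.0034  0.0011 -1.    ] t 28.8
rot z (tool) deg 0.16
eef [462.4 385.9 216.1] gap 29.3 F [-0.  -0.3 -1. ] ff 30.0 q7 -0.04
```

Now push in at a steady pace and watch the force.

```bash
python3 -m creep '[{"dp":[-1.7,-1.8,35],"rot":[0,0,0],"fingers":255},{"dp":[-1.7,-1.8,60],"rot":[0,0,0],"fingers":255},{"dp":[-1.7,-1.8,75],"rot":[0,0,0],"fingers":255},{"dp":[-1.7,-1.8,90],"rot":[0,0,0],"fingers":255},{"dp":[-1.7,-1.8,100],"rot":[0,0,0],"fingers":255}]'; python3 go.py 463.3 384 82 80.6; python3 -m creep '[{"dp":[0,0,10],"rot":[0,0,0],"fingers":255},{"dp":[0,0,20],"rot":[0,0,0],"fingers":255},{"dp":[0,0,30],"rot":[0,0,0],"fingers":255},{"dp":[0,0,34],"rot":[0,0,0],"fingers":255},{"dp":[0,0,34],"rot":[0,0,0],"fingers":255}]';python3 go.py 463.3 384 82 80.6
```

```text
time_s: 29.42
eef_pos: [0.4636, 0.385, 0.1162]
orientation: [-0.253, -3.129, -0.004]
force: [-1.7, -1.0, 3.9]
finger_gap: 0.339
finger_force: 30.0
dp [ 0.  -1.1 34.2] closing yaw 80.77 tilt [-0.0026  0.0028 -1.    ] t 29.425
rot z (tool) deg 0.17
eef [463.6 385.  116.2] gap 29.8 F [-1.7 -1.   3.9] ff 30.0 q7 -0.15
time_s: 30.05
eef_pos: [0.4635, 0.3846, 0.0821]
orientation: [-0.253, -3.128, -0.003]
force: [1.1, 1.2, 1.0]
finger_gap: 0.339
finger_force: 35.7
dp [ 0.1 -0.7  0.1] closing yaw 80.77 tilt [-0.0029  0.0022 -1.    ] t 30.05
rot z (tool) deg 0.17
eef [463.5 384.6  82.1] gap 29.8 F [1.1 1.2 1. ] ff 35.7 q7 -0.19
```

```bash
python3 -m creep '[{"dp":[0,0,0],"rot":[0,0,0],"fingers":90},{"dp":[0,0,0],"rot":[0,0,0],"fingers":90},{"dp":[0,0,0],"rot":[0,0,0],"fingers":90},{"dp":[0,0,0],"rot":[0,0,0],"fingers":90},{"dp":[0,0,0],"rot":[0,0,0],"fingers":90}]'; python3 go.py 463.3 384 82 80.6;python3 -m creep '[{"dp":[0,0,0],"rot":[0,0,0],"fingers":90},{"dp":[0,0,-15],"rot":[0,0,0],"fingers":90},{"dp":[0,0,-30],"rot":[0,0,0],"fingers":90},{"dp":[0,0,-50],"rot":[0,0,0],"fingers":90},{"dp":[0,0,-80],"rot":[0,0,0],"fingers":90}]'; python3 -m creep '[{"dp":[0,0,-50],"rot":[0,0,0],"fingers":90},{"dp":[0,0,-100],"rot":[0,0,0],"fingers":90},{"dp":[0,-50,-100],"rot":[0,0,0],"fingers":90},{"dp":[0,-110,-100],"rot":[0,0,0],"fingers":90},{"dp":[0,-165,-100],"rot":[0,0,0],"fingers":90}]'; python3 go.py 463 384 200
```

```text
time_s: 30.68
eef_pos: [0.4631, 0.3839, 0.0818]
orientation: [-0.253, -3.128, -0.0]
force: [0.8, -0.0, -3.5]
finger_gap: 0.645
finger_force: 3.8
dp [-0.1  0.2 -0.2] closing yaw 80.77 tilt [-3.8e-03  6.0e-04 -1.0e+00] t 30.675
rot z (tool) deg 0.17
eef [463.1 383.9  81.8] gap 56.8 F [ 0.8 -0.  -3.5] ff 3.8 q7 -0.19
time_s: 31.3
eef_pos: [0.4634, 0.3837, 0.1637]
orientation: [-0.252, -3.128, -0.001]
force: [1.1, -0.8, 0.1]
finger_gap: 0.649
finger_force: 0.0
time_s: 31.92
eef_pos: [0.4369, 0.2191, 0.2631]
orientation: [-0.252, -3.13, -0.0]
force: [0.9, 0.2, 1.2]
finger_gap: 0.648
finger_force: 0.0
dp [  0.5 166.9  63.1] closing yaw 80.79 tilt [-1.9e-03  3.0e-04 -1.0e+00] t 31.925
eef [436.9 219.1 263.1] gap 57.0 F [0.9 0.2 1.2] ff 0.0 q7 0.11
```

```bash
python3 -m creep '[{"dp":[0,0,0],"rot":[0,0,0],"fingers":90},{"dp":[0,0,0],"rot":[0,0,0],"fingers":90},{"dp":[0,0,0],"rot":[0,0,0],"fingers":90},{"dp":[0,0,0],"rot":[0,0,0],"fingers":90},{"dp":[0,0,0],"rot":[0,0,0],"fingers":90}]' | head -1; python3 - <<'E'
from h import *
a=optics.get_image("top")[130:270,120:400,::-1]; b=optics.get_image("side")[160:360,220:500,::-1]
cv2.imwrite("pics/fin.png",np.vstack([cv2.resize(a,None,fx=2,fy=2,interpolation=cv2.INTER_CUBIC)[:,:560],cv2.resize(b,(448,320),interpolation=cv2.INTER_CUBIC).repeat(1,0) if 0 else cv2.copyMakeBorder(cv2.resize(b,(448,320),interpolation=cv2.INTER_CUBIC),0,0,0,112,0)]))
E
```

```text
time_s: 32.55
```

View pics/fin.png

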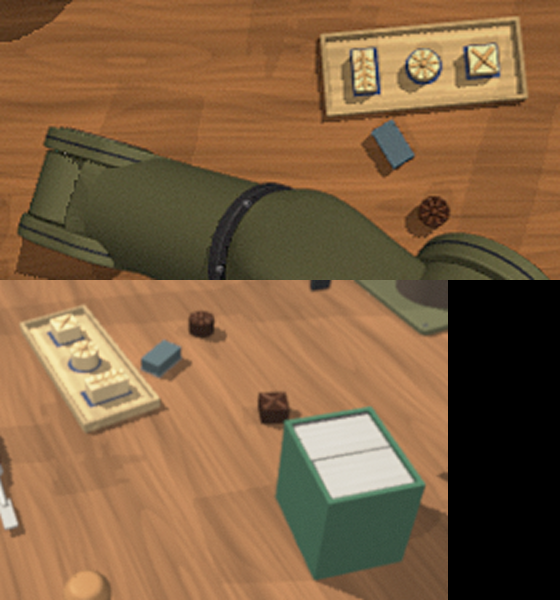

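The picture shows the three mounts on their felts, the leaves closed with no split mount in sight, and the walnuts and block still in place. I'm handing the job in.

```bash
python3 -c "
from cell import ticket; print(ticket.close_job())"
```

```text
the job is handed in; nothing more can be done
None
```

I handed the job in at about 33 s: the square, round and oblong mounts sit on their own felts, the split mount was let go inside the scrap box and its leaves have closed, and the walnuts look unmoved in the last picture.

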